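Blank the open air outlet and turn the air on

ROBOT

A 6-joint arm with a two-finger parallel gripper is mounted at the origin on the work surface. World frame = base frame: x ahead of the robot, y to its left, z up, the work surface at z = 0. Lengths are in m, angles in degrees, forces in N, time in s.
With the tool pointing down it reaches from about 0.4 to 0.825 m from the base axis. Payload 7 kg.
Tool frame: the origin (TCP) lies on the centre line of the jaws, within the pads' length; the fingertips stand 11 mm ahead of it and the grasp point (between the pads) lies 8 mm behind it; z points along the fingers, y is the direction in which the jaws open and shut (so a half turn about z gives the same grasp; the last joint's range is limited). The gripper opens to 88 mm and grips with 3 to 60 N. Pads are 19 mm wide; open, the fingers measure 130 mm over their backs; the gripper's body (78 mm by 193 mm) begins 47 mm behind the grasp point.
Start: joints at [89.043, 20.546, 0.682, 0, -70.136, -16.507], TCP at [0.203, 0.644, 0.238] pointing down, gripper open.
Joint ranges: [-176.03, 176.03], [-82.01, 121.73], [-58.28, 71.71], [-173.87, 95.51], [-174.79, -0.11], [-173.66, 173.66]. Speed limits (degrees/s): [136.94, 136.94, 172.46, 180, 180, 180].

INTERFACE

Orientations are given as [roll, pitch, yaw] about the fixed x, y, z axes, in that order (R = Rz(yaw) Ry(pitch) Rx(roll)).
In Python, from plant import ctrl, cams, order gives the robot as it stands.
- The arm moves only by the tool jog_arm, never from a script. Its argument "motion" is a list of rows, each an object with "offset": the shift along the tool's x, y, z in mm, a list of three; "roll": the turn about the tool's z in rad; "hand": the finger opening in mm, from 0 to 87.6. A call has 1 to 20 rows; each row is the pose to reach, as a shift and turn from the pose commanded when the call began, along the tool's axes at that moment; what a row does not reach only later rows make up. A row lasts 1/12 s, in which the tool goes at most 41.7 mm and 7.16 degrees, less where a joint would pass 70% of its speed; a pose out of reach is approached as far as the arm can. A call with a gripper value outside its range is refused whole. The fingers move at their own pace and stop on an object; the grip force is fixed at half the most. Time passes only in rows, so rows that repeat a pose let the fingers close. It gives the time, the measured TCP pose, the force and the opening at its end, in the units of the state.
- ctrl.get_obs(): the state, without advancing time (a new reading comes with each control period).
- cams.snapshot(name): name is "scene" or "top" or "wrist"; returns a dict with "img" (420x560x3 uint8, red, green, blue), "K" (3x3 intrinsics, pixels), "D" ([k1, k2, p1, p2, k3] as OpenCV has them; the pictures are not rectified), "cam_to_world" (4x4, takes a point from camera to world coordinates); the wrist camera has in their place "T_tool_cam" (4x4, takes a point from camera to tool coordinates, whose origin is the TCP and whose axes are the flange's). Camera axes: x right, y down, z forward; pixel columns grow to the right and rows downward; lengths in m; the calibration is good to about 2 mm. A picture is of the moment at which its call begins: read the wrist's pose just before it. There is no depth.
- order.close_job(): hands the job in, once; it reports no verdict.
The state is a dict: "clock": time; "joint_pos": joint angles; "qvel": joint speeds; "tau": joint torques, N m; "tool_pos": TCP position; "orientation": TCP orientation; "force": force on the tool from outside, world axes, zero at the start; "moment": the same for the moment, N m; "opening": finger opening in m.
Only numpy, scipy, OpenCV 4.12 (cv2) and the standard library are available. Lean on these libraries where they do the work, as an engineer would, in place of code of your own. Each camera call takes 0.05 s, during which the arm holds its last target. There are 200 camera calls.

TASK

One push-fit outlet of the print bench's air manifold is still open. Take the slim round-headed plug from the wooden rack, push it into the open outlet until it locks and stays in by itself (firmly, but without ramming the fitting), let go of it, and then turn the air on by pushing the valve lever all the way over to its far side. Leave the other two plugs in the rack.

Things in the scene. Friction and masses are not known exactly. Their poses are not given: they have to be found in the camera images.
- plug_head (a point): The plug to use: knurled round metal head 24 mm in diameter, 40 mm tall, above a steel stem 14 mm in diameter, 56 mm long; 60 to 130 g. This point is the middle of the head: 76 mm above the stem's lower end, 20 mm below the top; z up. It starts upright in one of the rack's holes, the head's underside resting on the rack's top, and lifts straight out (65 mm of lift clears it).
- plug_nose (a point): The lower end of that plug's stem, on its axis. From here up the stem is a cone for 7 mm (6 mm wide at its end), then a 14 mm rim 4 mm long, then a groove 9 mm long, then plain.
- rack: Plywood block fixed on the table, 70 mm (its x) by 180 mm (its y) and 70 mm high; origin under its centre. Three holes 18 mm wide in a row along its y, at -60, 0 and +60 mm. Which plug stands in which hole varies.
- square_head (a point): A plug of another kind, to be left in the rack: square head 26 mm wide, 36 mm tall; the point is the middle of the head.
- wide_head (a point): A plug of another kind, to be left in the rack: wide round head 34 mm in diameter, 30 mm tall; the point is the middle of the head.
- manifold: Aluminium air manifold bolted to the table, 80 mm (its x) by 310 mm (its y), 30 mm high; origin under its centre. On top stand three brass push-fit outlets at y = -110, -40 and +30 mm, and the lever valve at y = +112 mm. Two outlets are closed by black caps (23 mm wide, top 24 mm above the outlet's mouth); which one is open varies.
- socket: The open push-fit outlet: upright brass tube fixed on the manifold, 32 mm outside, 72 mm tall, bore 16 mm; origin on its axis at its foot, 30 mm above the table. Three sprung balls inside must snap into the stem's groove; a sprung check pin below them pushes the plug back up unless it has locked. Pressing with more than 36 N ruins the fitting.
- mouth (a point): Centre of the open outlet's mouth, 72 mm above its foot; z up. How deep the lock sits cannot be seen and differs: the plug locks with its stem's end somewhere 24 to 50 mm below the mouth, the head always staying clear above it. Pushing takes 3 to 13 N up to the click, then some 2 mm more to a hard stop; pressing to about 17 N always locks it (creep, some 10 mm/s: the stop is abrupt).
- check_pin (a joint): How far the check pin inside the open outlet is pressed down, m: 0 with nothing in the outlet, about 0.004 when the plug is locked and let go, 0.006 at the hard stop.
- valve_tip (a point): Centre of the black ball knob, 26 mm in diameter, at the end of the valve lever. The lever is 70 mm long from its pivot to this point and swings in the manifold's x-z plane; it starts leaning 0.5 rad to the manifold's -x (the robot's side), and ends leaning 0.5 rad to +x.
- valve (a joint): Angle of the valve lever, rad: 0 shut (leaning towards the robot), 1.0 fully open (leaning away). It needs about 3 N at the knob and stays where it is left.
Not all that is in view belongs to the job. Leave any red look-alike of the rack alone.

How it is judged:
By the outcome, as a careful person would: the job done as asked, in the order asked, and still so for the second after the job is handed in, with the robot touching nothing.
It also fails if it takes over 61 s, if anything falls off the work surface, if the arm or the gripper's body presses on something with over 40 N, if the wrist force passes 120 N, or if a joint passes its speed limit or range.

## Working session

There is one attempt and no reset: what is moved stays moved. The work goes in short steps, Python scripts to look and compute and a tool call to move; the robot and the scene stay as the last step left them, time stands still between calls to the robot, and variables do not carry over. Pictures are saved under pics/ and viewed, about 8 in all and at most 12, crops included, and the job is handed in when it is done.

Besides the shell and the picture viewer there is one more tool, called by a JSON object that holds its "method" and its "body". jog_arm: Moves the arm, as the interface text tells. Its arguments: {"type":"object","properties":{"motion":{"type":"array"}},"required":["motion"]}

```bash
mkdir -p pics; ls; cat > h.py <<'E'
import cv2, numpy as np
from plant import ctrl, cams, order
from scipy.spatial.transform import Rotation as Ro
def snap(n,f):
    o=ctrl.get_obs(); s=cams.snapshot(n); cv2.imwrite(f,s['img'][:,:,::-1])
    if 'cam_to_world' in s: T=np.array(s['cam_to_world'])
    else:
        W=np.eye(4); W[:3,:3]=Ro.from_euler('xyz',o['orientation'],degrees=True).as_matrix(); W[:3,3]=o['tool_pos']; T=W@np.array(s['T_tool_cam'])
    np.savez(f[:-4]+'.npz',K=s['K'],D=s['D'],T=T)
    return s['img'],o
def ray(f,uv):
    d=np.load(f[:-4]+'.npz'); p=cv2.undistortPoints(np.array([[uv]],float),d['K'],d['D'])[0,0]
    return d['T'][:3,3], d['T'][:3,:3]@np.array([p[0],p[1],1.])
def onz(f,uv,z):
    o,r=ray(f,uv); return o+r*(z-o[2])/r[2]
def tri(a,ua,b,ub):
    o1,r1=ray(a,ua);o2,r2=ray(b,ub); s=np.linalg.lstsq(np.c_[r1,-r2],o2-o1,rcond=None)[0]
    p,q=o1+s[0]*r1,o2+s[1]*r2; return (p+q)/2,np.linalg.norm(p-q)
def proj(f,P):
    d=np.load(f[:-4]+'.npz'); T=np.linalg.inv(d['T'])
    return cv2.projectPoints(np.array([P],float),cv2.Rodrigues(T[:3,:3])[0],T[:3,3],d['K'],d['D'])[0][0,0]
E
python3 - <<'E'
from h import *
for n in('scene','top'):
    i,o=snap(n,f'pics/{n}0.png')
    d=np.load(f'pics/{n}0.npz');print(d['T'].round(3),d['K'].round(0))
print(o)
a=[cv2.imread(f'pics/{n}0.png') for n in('scene','top')]
E
```

```text
pics
[[ 0.019  0.707 -0.707  1.135]
 [ 1.    -0.026  0.     0.034]
 [-0.018 -0.706 -0.708  0.858]
 [ 0.     0.     0.     1.   ]] [[510.   0. 278.]
 [  0. 510. 201.]
 [  0.   0.   1.]]
[[ 0.003 -0.991  0.136  0.233]
 [-1.     0.     0.024  0.027]
 [-0.024 -0.136 -0.99   1.091]
 [ 0.     0.     0.     1.   ]] [[456.   0. 273.]
 [  0. 456. 213.]
 [  0.   0.   1.]]
{'clock': 0.05, 'joint_pos': array([ 8.90442798e+01,  2.05895027e+01,  6.34126696e-01, -1.84914080e-02,
       -7.01350077e+01, -1.65057189e+01]), 'qvel': array([ 0.00457015, -0.00952892,  0.0232673 ,  0.04383618, -0.05119804,
        0.0025328 ]), 'tau': array([-1.97760222e-03, -5.84667528e+01,  2.94063145e+01,  7.02609658e+00,
        1.04025487e-02, -3.97304257e-05]), 'tool_pos': array([0.20244916, 0.64344222, 0.23665228]), 'orientation': array([ 1.79908402e+02, -9.01435362e-03, -1.74677291e+01]), 'force': array([ 0.13288429,  0.3129259 , -0.25897232]), 'moment': array([-3.49337932e-02,  3.94145094e-05,  1.33519186e-02]), 'opening': 0.08774523130273895}
```

View pics/scene0.png

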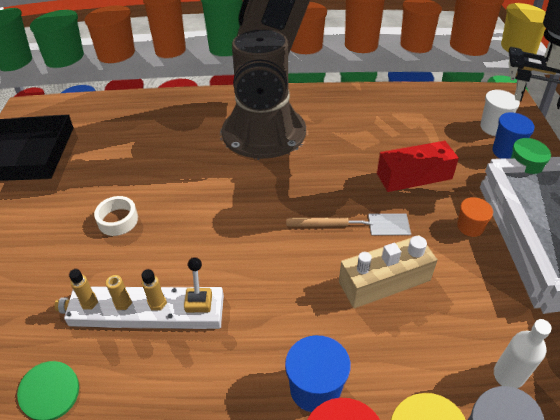

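View pics/top0.png

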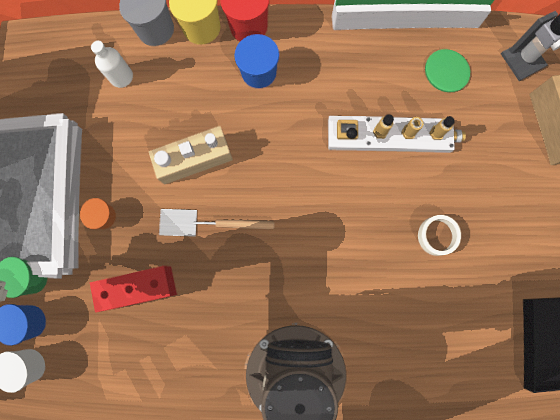

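The rack is at scene (388,268) and top (190,155). The slim plug is probably the one at scene (365,262) and top (210,139). The open outlet is at scene (117,285) and top (413,125), and the knob at scene (195,265). Next I'll enlarge these areas.

```bash
python3 - <<'E'
import cv2,numpy as np
s=cv2.imread('pics/scene0.png');t=cv2.imread('pics/top0.png')
f=lambda i,x,y:cv2.resize(i[y:y+75,x:x+100],(400,300),interpolation=cv2.INTER_CUBIC)
# scene rack (335,230), top rack(143,118), scene manifold (65,252) needs 160 wide -> outlet+knob
a=f(s,340,230);b=f(t,143,118);c=cv2.resize(s[250:336,62:226],(400,210),interpolation=cv2.INTER_CUBIC);d=cv2.resize(t[105:162,320:470],(400,152),interpolation=cv2.INTER_CUBIC)
im=np.zeros((600,800,3),np.uint8);im[:300,:400]=a;im[:300,400:]=b;im[300:510,:400]=c;im[300:452,400:]=d
cv2.imwrite('pics/comp.png',im)
E
```

```text
(no output)
```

View pics/comp.png

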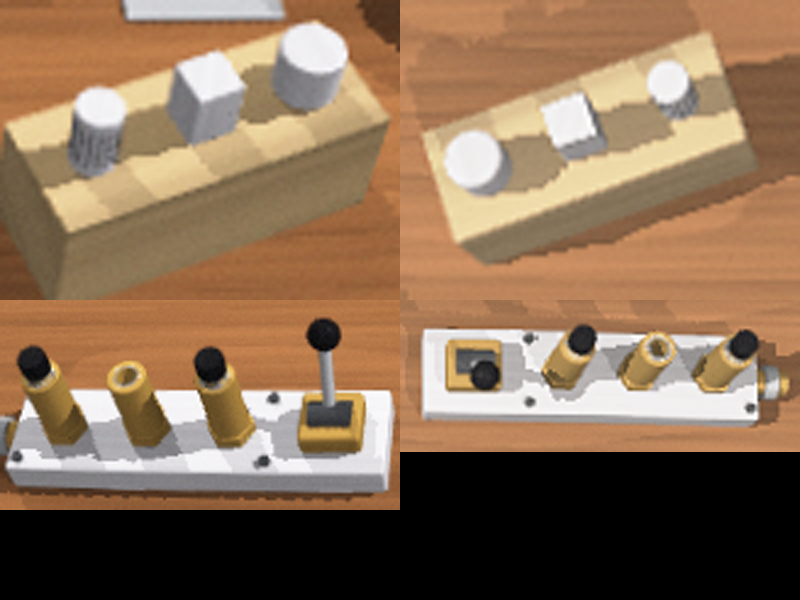

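The slim knurled plug's top is at scene (365,256) and top (210,139). The mouth is at scene (114,281) and top (417,123). The knob is at scene (194,264) and top (352,133).

```bash
python3 - <<'E'
from h import *
S,T='pics/scene0.png','pics/top0.png'
for n,a,b,z in(('plugtop',(364.9,256.1),(210,139.2),.110),('mouth',(114.1,281.1),(416.8,122.6),.102),('knob',(194.4,263.9),(351.9,133.1),.12)):
    p,g=tri(S,a,T,b);print(n,p.round(4),round(g,4),onz(S,a,z).round(4),onz(T,b,z).round(4))
c=lambda x,y:(320+(x-400)*.375,105+(y-300)*.375)
print('manifold top',[onz(T,c(*q),.03).round(3)[:2] for q in((425,330),(757,340),(757,400),(425,413))])
c=lambda x,y:(143+(x-400)/4,118+y/4)
print('rack top',[onz(T,c(*q),.07).round(3)[:2] for q in((425,133),(710,33),(755,160),(460,242))])
print('heads',[onz(T,c(*q),z).round(4)[:2] for q,z in(((475,158),.1),((568,118),.106))])
E
```

```text
plugtop [0.5361 0.1945 0.1057] 0.0019 [0.5394 0.1945 0.11  ] [0.5347 0.1928 0.11  ]
mouth [ 0.5774 -0.2772  0.0998] 0.0014 [ 0.5791 -0.2755  0.102 ] [ 0.5768 -0.2772  0.102 ]
knob [ 0.5476 -0.1252  0.1103] 0.0004 [ 0.5553 -0.1229  0.12  ] [ 0.5445 -0.1239  0.12  ]
manifold top [array([ 0.616, -0.084]), array([ 0.61 , -0.394]), array([ 0.552, -0.39 ]), array([ 0.537, -0.082])]
rack top [array([0.52 , 0.344]), array([0.578, 0.176]), array([0.501, 0.148]), array([0.454, 0.319])]
heads [array([0.4961, 0.3043]), array([0.5171, 0.25  ])]
```

```bash
cat >> h.py <<'E'
def go(P,jaw=None,base=None):
    # offset (mm, tool axes) and roll from measured pose; jaw: world angle of the jaw axis
    o=ctrl.get_obs(); R=Ro.from_euler('xyz',o['orientation'],degrees=True).as_matrix()
    off=R.T@(np.array(P)-(o['tool_pos'] if base is None else base))*1000
    r=0
    if jaw is not None:
        a=np.degrees(np.arctan2(R[1,1],R[0,1])); r=-np.radians((jaw-a+90)%180-90)
    print('off',off.round(1),'roll',round(r,4),'t',round(o['clock'],2)); return off,r
E
python3 -c "
from h import *
go((.536,.194,.20),20.4)"
```

```text
off [453.1 328.6  37.3] roll 0.9099 t 0.1
```

{"method": "jog_arm", "body": {"motion": [{"offset": [30,22,2],"roll": 0.06,"hand": 60},{"offset": [60,44,5],"roll": 0.12,"hand": 60},{"offset": [90,65,7],"roll": 0.18,"hand": 60},{"offset": [120,87,10],"roll": 0.24,"hand": 60},{"offset": [150,109,12],"roll": 0.3,"hand": 60},{"offset": [180,131,15],"roll": 0.36,"hand": 60},{"offset": [210,152,17],"roll": 0.42,"hand": 60},{"offset": [240,174,20],"roll": 0.48,"hand": 60},{"offset": [270,196,22],"roll": 0.54,"hand": 60},{"offset": [300,218,25],"roll": 0.6,"hand": 60},{"offset": [330,239,27],"roll": 0.66,"hand": 60},{"offset": [360,261,30],"roll": 0.72,"hand": 60},{"offset": [390,283,32],"roll": 0.78,"hand": 60},{"offset": [420,305,35],"roll": 0.84,"hand": 60},{"offset": [440,319,36],"roll": 0.88,"hand": 60},{"offset": [453,328.6,37.3],"roll": 0.91,"hand": 60},{"offset": [453,328.6,37.3],"roll": 0.91,"hand": 60},{"offset": [453,328.6,37.3],"roll": 0.91,"hand": 60},{"offset": [453,328.6,37.3],"roll": 0.91,"hand": 60},{"offset": [453,328.6,37.3],"roll": 0.91,"hand": 60}]}}

```text
clock: 1.77
tool_pos: [0.5357, 0.1951, 0.2003]
orientation: [180.0, 0.0, -69.5]
force: [-0.2, -0.4, -0.1]
opening: 0.06
```

```bash
python3 - <<'E'
from h import *
i,o=snap('wrist','pics/w1.png');print(o['tool_pos'],o['orientation'],o['clock'],o['opening'],o['force'])
d=np.load('pics/w1.npz');print(d['T'].round(3))
for p in((.536,.194,.11),(.536,.194,.07)):print(proj('pics/w1.png',p))
E
```

```text
[0.53565096 0.19512297 0.20028265] [ 1.79997302e+02  4.79820412e-03 -6.95256102e+01] 1.7667 0.06001878021272931 [-0.21378507 -0.36765991 -0.11913757]
[[-0.937 -0.336 -0.093  0.562]
 [-0.348  0.904  0.249  0.128]
 [ 0.001  0.266 -0.964  0.347]
 [ 0.     0.     0.     1.   ]]
[282.28586795 212.94280136]
[282.10691817 200.23177473]
```

View pics/w1.png

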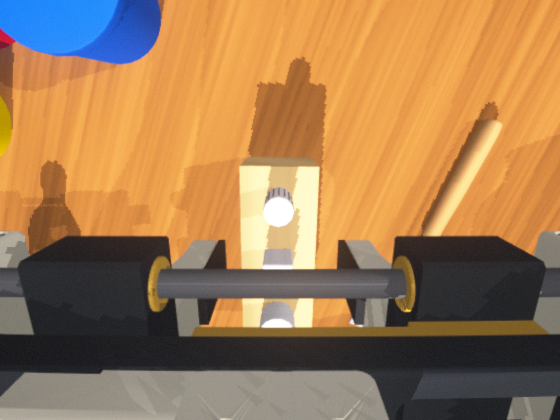

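The wrist view shows the rack edge-on with the slim plug's top at about (279,209), close to the predicted (282,213).

```bash
python3 - <<'E'
from h import *
g=cv2.imread('pics/w1.png',0); hsv=cv2.cvtColor(cv2.imread('pics/w1.png'),cv2.COLOR_BGR2HSV)
m=((hsv[:,:,1]<40)&(hsv[:,:,2]>190)).astype(np.uint8);m[:180]=0;m[232:]=0;m[:,:250]=0;m[:,310:]=0
c=max(cv2.findContours(m,0,1)[0],key=cv2.contourArea);print(cv2.boundingRect(c),cv2.minEnclosingCircle(c))
uv=cv2.minEnclosingCircle(c)[0];p=onz('pics/w1.png',uv,.11);print(p)
for q in((240,168),(319,168)):print(onz('pics/w1.png',q,.07))
go((p[0],p[1],.088),20.2)
E
```

```text
(263, 189, 31, 38) ((278.5526428222656, 207.0263214111328), 19.14472007751465)
[0.54038982 0.19051772 0.11      ]
[0.5808469  0.17949668 0.07      ]
[0.51582639 0.15534969 0.07      ]
off [  6.1  -2.7 112.4] roll 0.0051 t 1.82
```

{"method": "jog_arm", "body": {"motion": [{"offset": [2.6,-2.3,20],"roll": 0,"hand": 60},{"offset": [2.6,-2.3,45],"roll": 0,"hand": 60},{"offset": [2.6,-2.3,70],"roll": 0,"hand": 60},{"offset": [2.6,-2.3,90],"roll": 0,"hand": 60},{"offset": [2.6,-2.3,105],"roll": 0,"hand": 60},{"offset": [2.6,-2.3,112],"roll": 0,"hand": 50},{"offset": [2.6,-2.3,112],"roll": 0,"hand": 40},{"offset": [2.6,-2.3,112],"roll": 0,"hand": 32},{"offset": [2.6,-2.3,112],"roll": 0,"hand": 28},{"offset": [2.6,-2.3,112],"roll": 0,"hand": 25},{"offset": [2.6,-2.3,112],"roll": 0,"hand": 22},{"offset": [2.6,-2.3,112],"roll": 0,"hand": 15},{"offset": [2.6,-2.3,112],"roll": 0,"hand": 15},{"offset": [2.6,-2.3,112],"roll": 0,"hand": 15}]}}

```text
clock: 2.98
tool_pos: [0.5395, 0.1931, 0.0891]
orientation: [-179.9, 0.0, -69.6]
force: [-1.3, 0.2, 6.2]
opening: 0.0222
```

{"method": "jog_arm", "body": {"motion": [{"offset": [0,0,-4],"roll": 0,"hand": 15},{"offset": [0,0,-12],"roll": 0,"hand": 15},{"offset": [0,0,-25],"roll": 0,"hand": 15},{"offset": [0,0,-40],"roll": 0,"hand": 15},{"offset": [0,0,-60],"roll": 0,"hand": 15},{"offset": [0,0,-85],"roll": 0,"hand": 15},{"offset": [0,0,-105],"roll": 0,"hand": 15},{"offset": [0,0,-115],"roll": 0,"hand": 15},{"offset": [0,0,-115],"roll": 0,"hand": 15},{"offset": [0,0,-115],"roll": 0,"hand": 15}]}}

```text
clock: 3.82
tool_pos: [0.5389, 0.1928, 0.2031]
orientation: [-180.0, 0.0, -69.6]
force: [0.5, -0.9, -1.9]
opening: 0.0222
```

```bash
python3 - <<'E'
from h import *
i,o=snap('wrist','pics/w2.png');print(o['tool_pos'],o['orientation'],o['clock'],o['opening'],o['force'])
i,o=snap('scene','pics/scene2.png')
a=cv2.imread('pics/w2.png');b=cv2.imread('pics/scene2.png')
p=proj('pics/scene2.png',o['tool_pos']).astype(int);print(p)
x,y=p[0]-70,max(p[1]-60,0)
b=cv2.resize(b[y:y+140,x:x+140],(420,420))
cv2.imwrite('pics/c2.png',np.hstack([a[:,90:470],b]))
E
```

```text
[0.53888675 0.19281291 0.20306688] [-1.79986129e+02  3.45941000e-02 -6.96214774e+01] 3.8167 0.022249423044609095 [ 0.49587964 -0.89692174 -1.9395416 ]
[369 222]
```

View pics/c2.png

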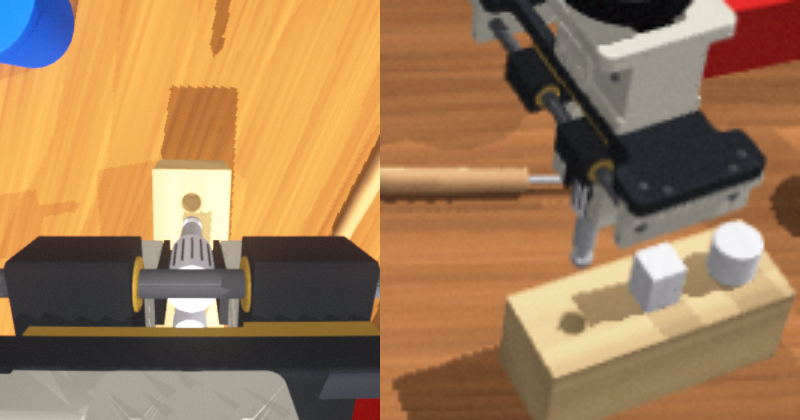

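The plug is held and the other two remain in the rack. The nose is near wrist (283,217) and scene (366,248). I'll zoom in to measure where the nose sits relative to the TCP.

```bash
python3 - <<'E'
import cv2,numpy as np
a=cv2.imread('pics/w2.png');b=cv2.imread('pics/scene2.png')
cv2.imwrite('pics/c3.png',np.hstack([cv2.resize(a[195:265,250:320],(400,400),interpolation=2),cv2.resize(b[210:260,340:390],(400,400),interpolation=2)]))
from h import *
print(proj('pics/w2.png',(.5389,.1928,.128)),proj('pics/scene2.png',(.5389,.1928,.128)))
E
```

```text
[282.30069066 220.33315048] [364.98527409 249.81416264]
```

View pics/c3.png

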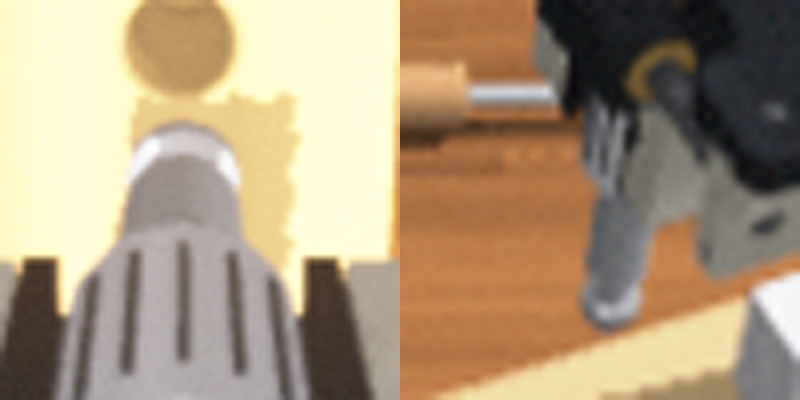

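```bash
python3 - <<'E'
from h import *
print(proj('pics/w2.png',(.5389,.1928,.135)),proj('pics/scene2.png',(.5389,.1928,.135)))
print('rim wrist',onz('pics/w2.png',(282,226.2),.135),'scene',onz('pics/scene2.png',(366.5,247.2),.135), tri('pics/w2.png',(282,226.2),'pics/scene2.png',(366.5,247.2)))
# standoff over the mouth, nose 25mm above
m=(.5776,-.2768)
go((m[0],m[1],.215),0)
E
```

```text
[282.33783361 223.36901425] [365.38842713 247.3937441 ]
rim wrist [0.53838495 0.19488468 0.135     ] scene [0.53852321 0.19492383 0.135     ] (array([0.53835829, 0.19496018, 0.13479572]), np.float64(1.821130655148608e-05))
off [453.5 126.6 -12.9] roll 0.3557 t 3.92
```

{"method": "jog_arm", "body": {"motion": [{"offset": [10,3,-15],"roll": 0.0,"hand": 15},{"offset": [30,8,-27],"roll": 0.02,"hand": 15},{"offset": [60,17,-27],"roll": 0.05,"hand": 15},{"offset": [90,25,-27],"roll": 0.07,"hand": 15},{"offset": [120,34,-27],"roll": 0.09,"hand": 15},{"offset": [150,42,-27],"roll": 0.12,"hand": 15},{"offset": [180,50,-27],"roll": 0.14,"hand": 15},{"offset": [210,59,-27],"roll": 0.16,"hand": 15},{"offset": [240,67,-27],"roll": 0.19,"hand": 15},{"offset": [270,76,-27],"roll": 0.21,"hand": 15},{"offset": [300,84,-27],"roll": 0.24,"hand": 15},{"offset": [330,92,-27],"roll": 0.26,"hand": 15},{"offset": [360,101,-27],"roll": 0.28,"hand": 15},{"offset": [390,109,-27],"roll": 0.31,"hand": 15},{"offset": [415,116,-27],"roll": 0.325,"hand": 15},{"offset": [435,122,-27],"roll": 0.34,"hand": 15},{"offset": [448,125,-27],"roll": 0.35,"hand": 15},{"offset": [455.5,127.4,-27],"roll": 0.356,"hand": 15},{"offset": [455.5,127.4,-27],"roll": 0.356,"hand": 15},{"offset": [455.5,127.4,-27],"roll": 0.356,"hand": 15}]}}

```text
clock: 5.58
tool_pos: [0.5783, -0.278, 0.2295]
orientation: [179.9, 0.0, -90.0]
force: [-0.1, -0.4, -1.3]
opening: 0.0226
```

```bash
python3 - <<'E'
from h import *
i,o=snap('wrist','pics/w4.png');print(o['tool_pos'],o['orientation'],o['clock'],o['opening'],o['force'])
i,_=snap('scene','pics/s4.png')
a=cv2.imread('pics/w4.png');b=cv2.imread('pics/s4.png')
t=o['tool_pos'];print(proj('pics/w4.png',(t[0],t[1]+.0021,t[2]-.068)),proj('pics/w4.png',(.5776,-.2768,.102)),proj('pics/s4.png',(.5776,-.2768,.102)),proj('pics/s4.png',(t[0],t[1]+.0021,t[2]-.068)))
cv2.imwrite('pics/c4.png',np.hstack([cv2.resize(a[150:270,220:340],(400,400),interpolation=2),cv2.resize(b[220:320,65:165],(400,400),interpolation=2)]))
E
```

```text
[ 0.57827512 -0.27803244  0.22950365] [ 1.79934969e+02  2.74381763e-02 -9.00013463e+01] 5.5833 0.022562133685259448 [-0.0644975  -0.41105114 -1.25151455]
[282.36006798 225.87655122] [282.77324932 203.28190543] [113.58969468 280.4424973 ] [105.57945608 260.91684124]
```

View pics/c4.png

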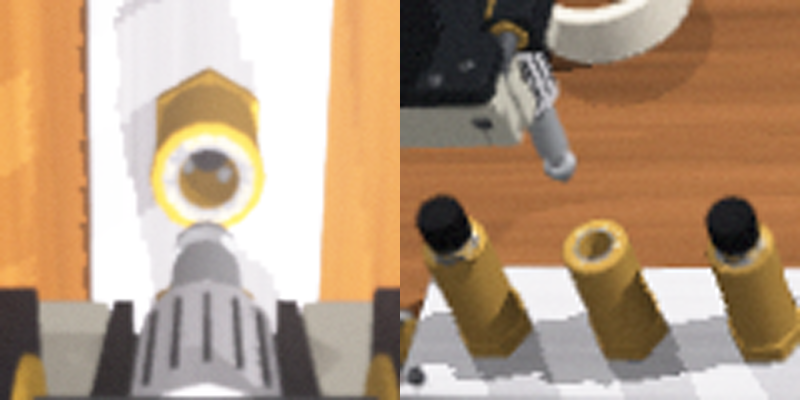

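```bash
python3 - <<'E'
from h import *
W,S='pics/w4.png','pics/s4.png'
zr=.2295-.068
print('mouth',onz(W,(282.05,202.2),.102),onz(S,(113.9,281.1),.102),tri(W,(282.05,202.2),S,(113.9,281.1)))
print('rim',onz(W,(281.6,224.8),zr),onz(S,(105.4,261.6),zr),tri(W,(281.6,224.8),S,(105.4,261.6)))
E
```

```text
mouth [ 0.57824649 -0.27780259  0.102     ] [ 0.5791256 -0.2758936  0.102    ] (array([ 0.57797416, -0.27696915,  0.09999839]), np.float64(0.0007956730825944634))
rim [ 0.57881753 -0.27674429  0.1615    ] [ 0.57982316 -0.27593815  0.1615    ] (array([ 0.57885897, -0.27640644,  0.1603611 ]), np.float64(0.00012920747234361956))
```

{"method": "jog_arm", "body": {"motion": [{"offset": [0.6,0.7,6],"roll": 0,"hand": 15},{"offset": [0.6,0.7,16],"roll": 0,"hand": 15},{"offset": [0.6,0.7,28],"roll": 0,"hand": 15},{"offset": [0.6,0.7,38],"roll": 0,"hand": 15},{"offset": [0.6,0.7,45],"roll": 0,"hand": 15},{"offset": [0.6,0.7,48],"roll": 0,"hand": 15},{"offset": [0.6,0.7,50],"roll": 0,"hand": 15},{"offset": [0.6,0.7,52],"roll": 0,"hand": 15},{"offset": [0.6,0.7,54],"roll": 0,"hand": 15},{"offset": [0.6,0.7,55.5],"roll": 0,"hand": 15},{"offset": [0.6,0.7,57],"roll": 0,"hand": 15},{"offset": [0.6,0.7,57],"roll": 0,"hand": 15}]}}

```text
clock: 6.68
tool_pos: [0.5777, -0.2791, 0.1732]
orientation: [-180.0, 0.0, -90.0]
force: [-0.4, -0.0, -0.7]
opening: 0.0222
```

```bash
python3 -c "
from h import *
o=ctrl.get_obs();print(o['tool_pos'],o['force'],o['moment'],o['opening'],o['clock'])"
```

```text
[ 0.57772768 -0.27914401  0.1731922 ] [-0.36416612 -0.04629193 -0.68528686] [ 0.10056971 -0.05107561  0.02558493] 0.022216790723855982 6.6833
```

{"method": "jog_arm", "body": {"motion": [{"offset": [0,0,1],"roll": 0,"hand": 15},{"offset": [0,0,2],"roll": 0,"hand": 15},{"offset": [0,0,3],"roll": 0,"hand": 15},{"offset": [0,0,4],"roll": 0,"hand": 15},{"offset": [0,0,5],"roll": 0,"hand": 15},{"offset": [0,0,6],"roll": 0,"hand": 15},{"offset": [0,0,7],"roll": 0,"hand": 15},{"offset": [0,0,8],"roll": 0,"hand": 15},{"offset": [0,0,9],"roll": 0,"hand": 15},{"offset": [0,0,10],"roll": 0,"hand": 15}]}}

```text
clock: 7.52
tool_pos: [0.5778, -0.2791, 0.1632]
orientation: [180.0, 0.0, -90.0]
force: [0.2, 0.7, -1.1]
opening: 0.0223
```

{"method": "jog_arm", "body": {"motion": [{"offset": [0,0,0.8],"roll": 0,"hand": 15},{"offset": [0,0,1.6],"roll": 0,"hand": 15},{"offset": [0,0,2.4],"roll": 0,"hand": 15},{"offset": [0,0,3.2],"roll": 0,"hand": 15},{"offset": [0,0,4],"roll": 0,"hand": 15},{"offset": [0,0,4.8],"roll": 0,"hand": 15}]}}

```text
clock: 8.02
tool_pos: [0.5778, -0.2791, 0.1584]
orientation: [-180.0, -0.0, -90.0]
force: [-0.0, 0.4, -0.8]
opening: 0.0225
```

{"method": "jog_arm", "body": {"motion": [{"offset": [0,0,0.8],"roll": 0,"hand": 15},{"offset": [0,0,1.6],"roll": 0,"hand": 15}]}}

```text
clock: 8.18
tool_pos: [0.5778, -0.2791, 0.1568]
orientation: [180.0, 0.0, -90.0]
force: [-1.5, -0.0, -1.1]
opening: 0.0228
```

{"method": "jog_arm", "body": {"motion": [{"offset": [0,0,0.8],"roll": 0,"hand": 15},{"offset": [0,0,1.6],"roll": 0,"hand": 15}]}}

```text
clock: 8.35
tool_pos: [0.5778, -0.2791, 0.1552]
orientation: [180.0, 0.0, -90.0]
force: [-0.8, -0.0, -0.8]
opening: 0.0227
```

{"method": "jog_arm", "body": {"motion": [{"offset": [0,0,0.8],"roll": 0,"hand": 15},{"offset": [0,0,1.6],"roll": 0,"hand": 15}]}}

```text
clock: 8.52
tool_pos: [0.5778, -0.2791, 0.1536]
orientation: [-180.0, -0.0, -90.0]
force: [-0.1, 0.6, 0.4]
opening: 0.0222
```

{"method": "jog_arm", "body": {"motion": [{"offset": [0,0,0.8],"roll": 0,"hand": 15},{"offset": [0,0,1.6],"roll": 0,"hand": 15}]}}

```text
clock: 8.68
tool_pos: [0.578, -0.2791, 0.1524]
orientation: [-180.0, -0.0, -90.0]
force: [-1.7, 1.2, 3.2]
opening: 0.0224
```

Contact has begun, at about 25 mm depth.

{"method": "jog_arm", "body": {"motion": [{"offset": [0,0,0.8],"roll": 0,"hand": 15},{"offset": [0,0,1.6],"roll": 0,"hand": 15}]}}

```text
clock: 8.85
tool_pos: [0.578, -0.2792, 0.1511]
orientation: [-180.0, -0.0, -90.0]
force: [-1.5, 1.0, 5.0]
opening: 0.0223
```

{"method": "jog_arm", "body": {"motion": [{"offset": [0,0,0.8],"roll": 0,"hand": 15}]}}

```text
clock: 8.93
tool_pos: [0.5781, -0.2792, 0.1503]
orientation: [-179.9, -0.0, -90.0]
force: [-0.8, 2.4, 5.7]
opening: 0.0223
```

{"method": "jog_arm", "body": {"motion": [{"offset": [0,0,0.8],"roll": 0,"hand": 15}]}}

```text
clock: 9.02
tool_pos: [0.5781, -0.2792, 0.1496]
orientation: [-180.0, -0.0, -90.0]
force: [-1.7, 1.9, 7.1]
opening: 0.0222
```

{"method": "jog_arm", "body": {"motion": [{"offset": [0,0,0.8],"roll": 0,"hand": 15}]}}

```text
clock: 9.1
tool_pos: [0.5781, -0.2792, 0.1488]
orientation: [-179.9, -0.0, -90.0]
force: [-1.5, 1.4, 5.3]
opening: 0.0222
```

{"method": "jog_arm", "body": {"motion": [{"offset": [0,0,0.6],"roll": 0,"hand": 15}]}}

```text
clock: 9.18
tool_pos: [0.578, -0.2791, 0.1479]
orientation: [-180.0, -0.0, -90.0]
force: [-2.1, 2.0, 3.1]
opening: 0.0223
```

{"method": "jog_arm", "body": {"motion": [{"offset": [0,0,0.6],"roll": 0,"hand": 15}]}}

```text
clock: 9.27
tool_pos: [0.5779, -0.2791, 0.1471]
orientation: [-180.0, -0.0, -90.0]
force: [-0.5, 0.8, 2.9]
opening: 0.0223
```

{"method": "jog_arm", "body": {"motion": [{"offset": [0,0,0.8],"roll": 0,"hand": 15}]}}

```text
clock: 9.35
tool_pos: [0.578, -0.2791, 0.1461]
orientation: [-180.0, -0.0, -90.0]
force: [-0.9, 0.5, 2.7]
opening: 0.0221
```

{"method": "jog_arm", "body": {"motion": [{"offset": [0,0,0.8],"roll": 0,"hand": 15}]}}

```text
clock: 9.43
tool_pos: [0.578, -0.2793, 0.1455]
orientation: [-180.0, -0.0, -90.0]
force: [-1.0, 1.7, 8.7]
opening: 0.0223
```

{"method": "jog_arm", "body": {"motion": [{"offset": [0,0,0.6],"roll": 0,"hand": 15}]}}

```text
clock: 9.52
tool_pos: [0.5781, -0.2793, 0.1453]
orientation: [-180.0, -0.0, -90.0]
force: [-2.8, 1.5, 9.8]
opening: 0.0223
```

{"method": "jog_arm", "body": {"motion": [{"offset": [0,0,0.6],"roll": 0,"hand": 15}]}}

```text
clock: 9.6
tool_pos: [0.578, -0.2794, 0.1451]
orientation: [-180.0, -0.0, -90.0]
force: [-4.1, 2.8, 12.5]
opening: 0.0224
```

{"method": "jog_arm", "body": {"motion": [{"offset": [0,0,0.4],"roll": 0,"hand": 15}]}}

```text
clock: 9.68
tool_pos: [0.578, -0.2794, 0.1449]
orientation: [-180.0, -0.0, -90.0]
force: [-3.2, 2.9, 12.7]
opening: 0.0226
```

{"method": "jog_arm", "body": {"motion": [{"offset": [0,0,0.5],"roll": 0,"hand": 15}]}}

```text
clock: 9.77
tool_pos: [0.5781, -0.2794, 0.1446]
orientation: [-179.9, -0.0, -90.0]
force: [-2.9, 2.7, 12.0]
opening: 0.0225
```

{"method": "jog_arm", "body": {"motion": [{"offset": [0,0,0.4],"roll": 0,"hand": 15}]}}

```text
clock: 9.85
tool_pos: [0.5781, -0.2793, 0.1442]
orientation: [-179.9, -0.0, -90.0]
force: [-2.4, 2.1, 12.7]
opening: 0.0223
```

{"method": "jog_arm", "body": {"motion": [{"offset": [0,0,0.3],"roll": 0,"hand": 15},{"offset": [0,0,0.3],"roll": 0,"hand": 15}]}}

```text
clock: 10.02
tool_pos: [0.578, -0.2793, 0.1437]
orientation: [-179.9, -0.0, -90.0]
force: [-2.3, 2.6, 10.1]
opening: 0.0228
```

{"method": "jog_arm", "body": {"motion": [{"offset": [0,0,0.6],"roll": 0,"hand": 15}]}}

```text
clock: 10.1
tool_pos: [0.5781, -0.2794, 0.1433]
orientation: [-179.9, -0.0, -90.0]
force: [-3.3, 2.5, 10.9]
opening: 0.0224
```

{"method": "jog_arm", "body": {"motion": [{"offset": [0,0,0.6],"roll": 0,"hand": 15}]}}

```text
clock: 10.18
tool_pos: [0.5781, -0.2793, 0.1425]
orientation: [-179.9, -0.0, -90.0]
force: [-2.2, 2.8, 8.4]
opening: 0.0223
```

{"method": "jog_arm", "body": {"motion": [{"offset": [0,0,0.4],"roll": 0,"hand": 15}]}}

```text
clock: 10.27
tool_pos: [0.578, -0.2793, 0.1418]
orientation: [-180.0, -0.0, -90.0]
force: [-2.0, 1.5, 8.6]
opening: 0.0226
```

{"method": "jog_arm", "body": {"motion": [{"offset": [0,0,0.6],"roll": 0,"hand": 15}]}}

```text
clock: 10.35
tool_pos: [0.578, -0.2793, 0.1412]
orientation: [-180.0, -0.0, -90.0]
force: [-2.5, 2.5, 10.1]
opening: 0.0226
```

{"method": "jog_arm", "body": {"motion": [{"offset": [0,0,0.6],"roll": 0,"hand": 15}]}}

```text
clock: 10.43
tool_pos: [0.5781, -0.2793, 0.1408]
orientation: [-180.0, -0.0, -90.0]
force: [-2.7, 2.5, 13.0]
opening: 0.0222
```

```bash
python3 - <<'E'
from h import *
i,o=snap('wrist','pics/w5.png');print(o['tool_pos'],o['clock'],o['force'])
i,_=snap('scene','pics/s5.png')
a=cv2.imread('pics/w5.png');b=cv2.imread('pics/s5.png');w2=cv2.imread('pics/w4.png')
f=lambda q:cv2.resize(q[150:330,220:340],(266,400),interpolation=2)
cv2.imwrite('pics/c5.png',np.hstack([f(a),f(w2),cv2.resize(b[225:325,80:146],(266,400),interpolation=2)]))
E
```

```text
[ 0.57805323 -0.27934676  0.14084745] 10.4333 [-2.65702837  2.46305239 13.03578405]
```

View pics/c5.png

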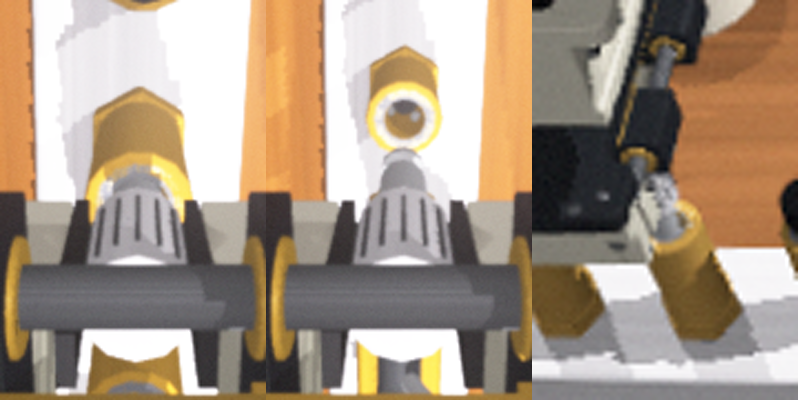

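The plug hasn't slipped in the grip and is well inside the outlet. I'll keep creeping, with a small sideways correction.

{"method": "jog_arm", "body": {"motion": [{"offset": [-0.3,0.3,0.5],"roll": 0,"hand": 15}]}}

```text
clock: 10.62
tool_pos: [0.578, -0.2792, 0.1406]
orientation: [-179.9, -0.1, -90.0]
force: [-1.2, 1.8, 10.2]
opening: 0.0222
```

{"method": "jog_arm", "body": {"motion": [{"offset": [0,0,0.5],"roll": 0,"hand": 15}]}}

```text
clock: 10.7
tool_pos: [0.578, -0.2792, 0.1401]
orientation: [-179.9, -0.1, -90.0]
force: [-2.9, 0.9, 11.7]
opening: 0.0226
```

{"method": "jog_arm", "body": {"motion": [{"offset": [0,0,0.4],"roll": 0,"hand": 15}]}}

```text
clock: 10.78
tool_pos: [0.5781, -0.2792, 0.1398]
orientation: [-179.9, -0.1, -90.0]
force: [-2.5, 1.5, 12.4]
opening: 0.0227
```

{"method": "jog_arm", "body": {"motion": [{"offset": [0,0,0.6],"roll": 0,"hand": 15}]}}

```text
clock: 10.87
tool_pos: [0.5781, -0.2793, 0.1396]
orientation: [-179.9, -0.1, -90.0]
force: [-3.9, 2.8, 17.3]
opening: 0.0225
```

{"method": "jog_arm", "body": {"motion": [{"offset": [0,0,0.5],"roll": 0,"hand": 15}]}}

```text
clock: 10.95
tool_pos: [0.5781, -0.2793, 0.1395]
orientation: [-179.9, -0.1, -90.0]
force: [-5.1, 3.6, 19.8]
opening: 0.0223
```

{"method": "jog_arm", "body": {"motion": [{"offset": [0,0,0.5],"roll": 0,"hand": 15}]}}

```text
clock: 11.03
tool_pos: [0.5782, -0.2794, 0.1395]
orientation: [-179.9, -0.1, -89.9]
force: [-5.8, 5.5, 22.2]
opening: 0.022
```

A hard stop at z=0.1395 with 22 N. I'll ease back and tug gently to check the lock.

{"method": "jog_arm", "body": {"motion": [{"offset": [0,0,-0.8],"roll": 0,"hand": 15},{"offset": [0,0,-1.6],"roll": 0,"hand": 15},{"offset": [0,0,-2.4],"roll": 0,"hand": 15},{"offset": [0,0,-3.2],"roll": 0,"hand": 15},{"offset": [0,0,-4],"roll": 0,"hand": 15}]}}

```text
clock: 11.45
tool_pos: [0.5779, -0.2791, 0.1415]
orientation: [-179.9, -0.0, -90.0]
force: [-0.9, 0.1, 3.7]
opening: 0.0223
```

{"method": "jog_arm", "body": {"motion": [{"offset": [0,0,-0.8],"roll": 0,"hand": 15},{"offset": [0,0,-1.4],"roll": 0,"hand": 15}]}}

```text
clock: 11.62
tool_pos: [0.5777, -0.2788, 0.1418]
orientation: [-180.0, 0.0, -90.0]
force: [2.5, -0.2, -2.0]
opening: 0.0225
```

{"method": "jog_arm", "body": {"motion": [{"offset": [0,0,-0.5],"roll": 0,"hand": 15},{"offset": [0,0,-0.8],"roll": 0,"hand": 15},{"offset": [0,0,-0.8],"roll": 0,"hand": 15}]}}

```text
clock: 11.87
tool_pos: [0.5776, -0.2787, 0.142]
orientation: [180.0, 0.0, -90.0]
force: [4.1, -0.9, -7.2]
opening: 0.0221
```

The plug holds at 7 N of pull, so it's locked. I'll release it and go up.

{"method": "jog_arm", "body": {"motion": [{"offset": [0,0,0.9],"roll": 0,"hand": 15},{"offset": [0,0,0.9],"roll": 0,"hand": 24},{"offset": [0,0,0.9],"roll": 0,"hand": 30},{"offset": [0,0,0.9],"roll": 0,"hand": 40},{"offset": [0,0,0.9],"roll": 0,"hand": 50},{"offset": [0,0,0.9],"roll": 0,"hand": 50},{"offset": [0,0,0.9],"roll": 0,"hand": 50}]}}

```text
clock: 12.45
tool_pos: [0.5774, -0.2788, 0.142]
orientation: [180.0, -0.0, -90.0]
force: [-0.3, -0.1, -0.5]
opening: 0.0481
```

{"method": "jog_arm", "body": {"motion": [{"offset": [0,0,-5],"roll": 0,"hand": 50},{"offset": [0,0,-15],"roll": 0,"hand": 50},{"offset": [0,0,-30],"roll": 0,"hand": 50},{"offset": [0,0,-45],"roll": 0,"hand": 50},{"offset": [0,0,-60],"roll": 0,"hand": 50},{"offset": [0,0,-70],"roll": 0,"hand": 50},{"offset": [0,0,-75],"roll": 0,"hand": 50},{"offset": [0,0,-75],"roll": 0,"hand": 50}]}}

```text
clock: 13.12
tool_pos: [0.5781, -0.279, 0.2187]
orientation: [-179.9, -0.0, -90.0]
force: [0.2, -0.7, 0.1]
opening: 0.0499
```

```bash
python3 - <<'E'
from h import *
i,o=snap('scene','pics/s6.png');print(o['tool_pos'],o['clock'],o['force'],o['opening'])
i,_=snap('wrist','pics/w6.png')
a=cv2.imread('pics/w6.png');b=cv2.imread('pics/s6.png')
print('pred head top if locked',proj('pics/s6.png',(.578,-.277,.163)),'base',proj('pics/s6.png',(.578,-.277,.102)))
print(proj('pics/s6.png',(.5476,-.1252,.1103)))
cv2.imwrite('pics/c6.png',np.hstack([a[60:360,160:400],cv2.resize(b[220:330,50:230],(491,300),interpolation=2)]))
go((.488,-.125,.205))
E
```

```text
[ 0.5781022  -0.27897226  0.21869509] 13.1167 [ 0.23840863 -0.74897818  0.11167544] 0.04986222781407057
pred head top if locked [104.81969836 260.2788372 ] base [113.44647324 280.61612365]
[194.2733982  263.88361787]
off [-153.6   89.2   11.7] roll 0 t 13.22
```

View pics/c6.png

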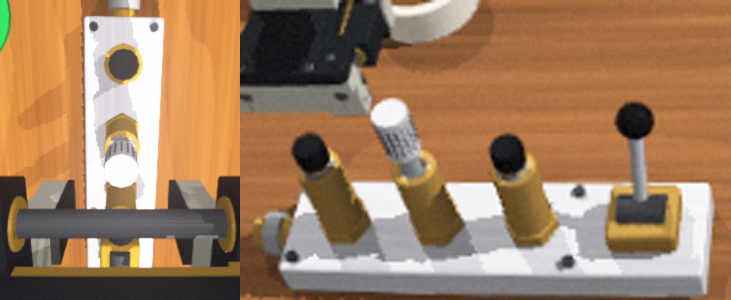

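The plug stands seated at the locked height: its top is at scene (105,259.6) and I predicted (104.8,260.3). Next is the lever.

{"method": "jog_arm", "body": {"motion": [{"offset": [-10,6,0],"roll": 0,"hand": 20},{"offset": [-30,18,0],"roll": 0,"hand": 0},{"offset": [-55,32,0],"roll": 0,"hand": 0},{"offset": [-80,47,2],"roll": 0,"hand": 0},{"offset": [-105,62,5],"roll": 0,"hand": 0},{"offset": [-130,76,8],"roll": 0,"hand": 0},{"offset": [-146,86,10],"roll": 0,"hand": 0},{"offset": [-153.6,90,12],"roll": 0,"hand": 0},{"offset": [-153.6,90,25],"roll": 0,"hand": 0},{"offset": [-153.6,90,50],"roll": 0,"hand": 0},{"offset": [-153.6,90,75],"roll": 0,"hand": 0},{"offset": [-153.6,90,94],"roll": 0,"hand": 0},{"offset": [-153.6,90,104],"roll": 0,"hand": 0},{"offset": [-153.6,90,104],"roll": 0,"hand": 0}]}}

```text
clock: 14.38
tool_pos: [0.4857, -0.1253, 0.1105]
orientation: [179.7, -0.0, -90.0]
force: [0.5, -0.3, -0.3]
opening: 0.0001
```

{"method": "jog_arm", "body": {"motion": [{"offset": [0,-4,0],"roll": 0,"hand": 0},{"offset": [0,-10,0],"roll": 0,"hand": 0},{"offset": [0,-16,0],"roll": 0,"hand": 0},{"offset": [0,-22,0],"roll": 0,"hand": 0},{"offset": [0,-27,0],"roll": 0,"hand": 0},{"offset": [0,-32,0],"roll": 0,"hand": 0},{"offset": [0,-37,0],"roll": 0,"hand": 0}]}}

```text
clock: 14.97
tool_pos: [0.5232, -0.1254, 0.1129]
orientation: [179.8, -0.0, -90.0]
force: [-8.1, 0.4, 6.3]
opening: 0.0005
```

{"method": "jog_arm", "body": {"motion": [{"offset": [0,6,0],"roll": 0,"hand": 0},{"offset": [0,12,3],"roll": 0,"hand": 0},{"offset": [0,12,9],"roll": 0,"hand": 0},{"offset": [0,6,9],"roll": 0,"hand": 0},{"offset": [0,0,9],"roll": 0,"hand": 0},{"offset": [0,-4,8],"roll": 0,"hand": 0},{"offset": [0,-8,7],"roll": 0,"hand": 0}]}}

```text
clock: 15.55
tool_pos: [0.5318, -0.1255, 0.1063]
orientation: [179.8, -0.0, -90.0]
force: [-6.0, 0.3, 7.6]
opening: 0.0005
```

```bash
python3 - <<'E'
from h import *
i,o=snap('scene','pics/s7.png');print(o['tool_pos'],o['clock'],o['force'],o['opening'])
b=cv2.imread('pics/s7.png')
cv2.imwrite('pics/c7.png',cv2.resize(b[200:320,130:280],(750,600),interpolation=2))
E
```

```text
[ 0.53182318 -0.12551668  0.10626696] 15.55 [-6.00511124  0.29476759  7.63182832] 0.000492790887173161
```

View pics/c7.png

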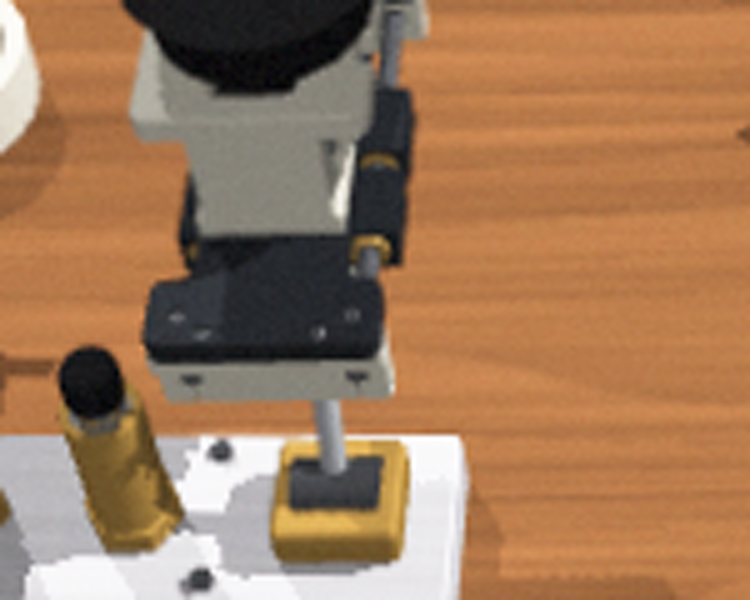

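The knob is hidden behind the gripper, the finger is touching it, and the lever is moving. I'll continue along the arc.

{"method": "jog_arm", "body": {"motion": [{"offset": [0,-4,-2],"roll": 0,"hand": 0},{"offset": [0,-8,-4],"roll": 0,"hand": 0},{"offset": [0,-12,-5],"roll": 0,"hand": 0},{"offset": [0,-16,-5],"roll": 0,"hand": 0}]}}

```text
clock: 15.93
tool_pos: [0.549, -0.1254, 0.1113]
orientation: [180.0, -0.0, -90.0]
force: [-3.7, -1.3, 4.2]
opening: 0.0006
```

{"method": "jog_arm", "body": {"motion": [{"offset": [0,-4,0],"roll": 0,"hand": 0},{"offset": [0,-8,0],"roll": 0,"hand": 0},{"offset": [0,-12,1],"roll": 0,"hand": 0}]}}

```text
clock: 16.18
tool_pos: [0.5613, -0.1251, 0.1102]
orientation: [-180.0, 0.0, -90.0]
force: [-3.0, 1.0, 3.3]
opening: 0.0004
```

{"method": "jog_arm", "body": {"motion": [{"offset": [0,-4,1],"roll": 0,"hand": 0},{"offset": [0,-8,2],"roll": 0,"hand": 0},{"offset": [0,-12,3],"roll": 0,"hand": 0}]}}

```text
clock: 16.43
tool_pos: [0.573, -0.1251, 0.1068]
orientation: [-180.0, 0.0, -90.0]
force: [-1.8, 0.7, 3.0]
opening: 0.0004
```

{"method": "jog_arm", "body": {"motion": [{"offset": [0,-3,1],"roll": 0,"hand": 0},{"offset": [0,-6,2],"roll": 0,"hand": 0}]}}

```text
clock: 16.6
tool_pos: [0.5789, -0.1252, 0.1047]
orientation: [180.0, -0.0, -90.0]
force: [-2.4, -0.1, 2.9]
opening: 0.0003
```

{"method": "jog_arm", "body": {"motion": [{"offset": [0,-2,1],"roll": 0,"hand": 0},{"offset": [0,-4,1],"roll": 0,"hand": 0}]}}

```text
clock: 16.77
tool_pos: [0.5823, -0.1252, 0.1035]
orientation: [179.9, 0.0, -90.0]
force: [-3.4, -0.3, 0.5]
opening: 0.0003
```

{"method": "jog_arm", "body": {"motion": [{"offset": [0,-1.5,0],"roll": 0,"hand": 0},{"offset": [0,-3,0],"roll": 0,"hand": 0}]}}

```text
clock: 16.93
tool_pos: [0.5843, -0.1252, 0.1031]
orientation: [179.8, 0.0, -90.0]
force: [-6.0, 0.5, -0.8]
opening: 0.0005
```

{"method": "jog_arm", "body": {"motion": [{"offset": [0,-1,0],"roll": 0,"hand": 0},{"offset": [0,-2,0],"roll": 0,"hand": 0}]}}

```text
clock: 17.1
tool_pos: [0.5845, -0.1253, 0.1029]
orientation: [179.7, 0.0, -90.0]
force: [-11.9, 1.3, 4.2]
opening: 0.0006
```

{"method": "jog_arm", "body": {"motion": [{"offset": [0,-1,0],"roll": 0,"hand": 0},{"offset": [0,-2,0],"roll": 0,"hand": 0}]}}

```text
clock: 17.27
tool_pos: [0.5847, -0.1253, 0.1029]
orientation: [179.5, 0.0, -90.1]
force: [-18.6, 2.2, 9.3]
opening: 0.0005
```

The lever is hard against its end stop. I'll back off, move up and away, then check.

{"method": "jog_arm", "body": {"motion": [{"offset": [0,4,0],"roll": 0,"hand": 0},{"offset": [0,12,0],"roll": 0,"hand": 0},{"offset": [0,25,0],"roll": 0,"hand": 0},{"offset": [0,45,-5],"roll": 0,"hand": 0},{"offset": [0,70,-25],"roll": 0,"hand": 0},{"offset": [0,95,-55],"roll": 0,"hand": 0},{"offset": [0,110,-85],"roll": 0,"hand": 0},{"offset": [0,120,-105],"roll": 0,"hand": 0},{"offset": [-60,120,-120],"roll": 0,"hand": 0},{"offset": [-90,120,-120],"roll": 0,"hand": 0},{"offset": [-100,120,-120],"roll": 0,"hand": 0},{"offset": [-100,120,-120],"roll": 0,"hand": 0}]}}

```text
clock: 18.27
tool_pos: [0.4706, -0.0222, 0.2255]
orientation: [-179.7, 0.1, -89.8]
force: [0.3, 0.2, 0.4]
opening: -0.0
```

```bash
python3 - <<'E'
from h import *
i,o=snap('scene','pics/s8.png');print(o['tool_pos'],o['clock'],o['force'],o['opening'])
i,_=snap('top','pics/t8.png')
b=cv2.imread('pics/s8.png');t=cv2.imread('pics/t8.png')
print('knob open pred',proj('pics/s8.png',(.6148,-.125,.110)),proj('pics/t8.png',(.6148,-.125,.110)),'head',proj('pics/s8.png',(.578,-.277,.163)),proj('pics/t8.png',(.578,-.277,.163)))
cv2.imwrite('pics/c8.png',np.vstack([cv2.resize(b[210:335,50:450],(800,250)),cv2.resize(t[95:175,140:480],(800,188))]))
E
```

```text
[ 0.47061505 -0.02223454  0.22549041] 18.2667 [0.29417872 0.20966527 0.37722799] -8.561197721669144e-06
knob open pred [191.0217272  293.75061673] [350.77493209 104.82739557] head [104.81969836 260.2788372 ] [424.54713987 112.83841132]
```

View pics/c8.png

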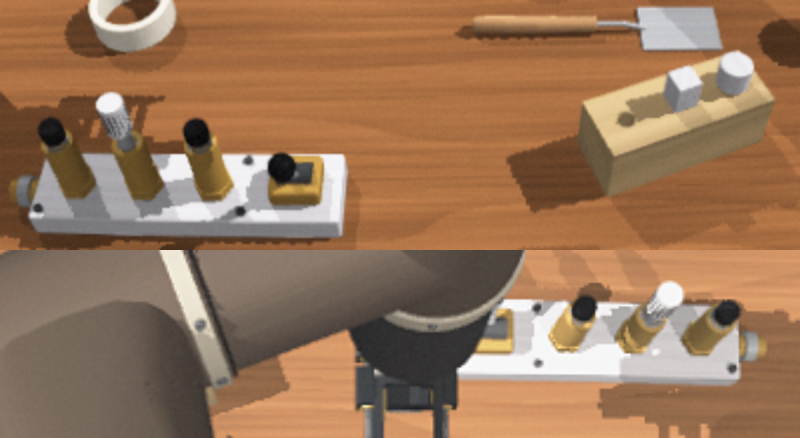

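The knob is at scene (190.5,294), against (191.0,293.8) predicted for fully open. The plug is still at (105,260), and the other two plugs are in the rack.

```bash
python3 -c "
from h import *
print(order.close_job())"
```

```text
the job is handed in; nothing more can be done
None
```

The job is done and handed in at about 18 s of the 61 s allowed. The slim plug is locked in the open outlet and the valve is fully open.

- **Plug:** I pushed it in at a slow creep until it reached the hard stop, with a peak reading of 22 N (the limit is 36 N). It eased back 2 mm, held against a 7 N upward tug, and stayed put after I let go. In the last scene picture its top is at (105,260), against (104.8,260.3) predicted for the locked height.
- **Valve:** I pushed the lever to its end stop, with about 19 N at the knob at the end. The knob then sat at (190.5,294), against (191.0,293.8) predicted for fully open.
- **Other plugs and robot:** The square and wide plugs are still in the rack. The gripper was clear of everything when I handed in, reading less than 1 N.
- **Checks that disagreed or were limited:**
  - The gripper read 22.2 mm on the 24 mm head.
  - The insertion force rose and fell twice before the hard stop, so I judged the lock by the stop, the tug and the final height rather than a felt click.
  - The arm hid the lever in the top camera, so the valve check rests on the scene camera and the end stop.

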